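# Brush broken plastic scrap off a capping press

### The arm

A 6-joint arm with a two-finger parallel gripper is mounted at the origin on the work surface. World frame = base frame: x ahead of the robot, y to its left, z up, the work surface at z = 0. Lengths are in mm, angles in degrees, forces in N, time in s.
With the tool pointing down it reaches from about 300 to 850 mm from the base axis. Payload 4.2 kg.
Tool frame: the origin (TCP) lies on the centre line of the jaws, within the pads' length; the fingertips stand env.nose_length ahead of it and the grasp point (between the pads) lies 2 mm behind it (env.nose_length is the distance from the TCP to the fingertips, in mm); z points along the fingers, y is the direction in which the jaws open and shut (so a half turn about z gives the same grasp; the last joint's range is limited). The gripper opens to 91 mm and grips with 3 to 60 N. Pads are 32 mm wide; open, the fingers measure 118 mm over their backs; the gripper's body (76 mm by 178 mm) begins 60 mm behind the grasp point.
Start: joints at [69.901, 18.312, 89.639, -0, 72.044, -1.146], TCP at [186.762, 543.839, 230.976] pointing down, gripper open.
Joint ranges: [-177.97, 177.97], [-48.28, 115.42], [12.27, 149.76], [-77.06, 257.06], [2.81, 150.46], [-146.56, 146.56]. Speed limits (degrees/s): [147.25, 147.25, 180, 180, 180, 180].

### API

Orientations are given as [roll, pitch, yaw] about the fixed x, y, z axes, in that order (R = Rz(yaw) Ry(pitch) Rx(roll)).
In Python, from workcell import env gives the robot as it stands. The module is installed in compiled form; this text tells all that it offers.
- The arm moves only by the tool jog_arm, never from a script. Its argument "deltas" is a list that holds one entry, the list of rows, each a list of 5 numbers: the shift along the tool's x, y, z in m, then the turn about the tool's z in degrees, then the finger opening in m, from 0 to 0.0912. A call has 1 to 20 rows; each row is the pose to reach, as a shift and turn from the pose commanded when the call began, along the tool's axes at that moment; what a row does not reach only later rows make up. A row lasts 1/12 s, in which the tool goes at most 41.7 mm and 7.16 degrees, less where a joint would pass 70% of its speed; a pose out of reach is approached as far as the arm can. A call with a gripper value outside its range is refused whole. The fingers move at their own pace and stop on an object; "grip_force" is the grip in N (left out, the last holds). Time passes only in rows, so rows that repeat a pose let the fingers close. It gives the time, the measured TCP pose, the force and the opening at its end, in the units of the state.
- env.state(): the state, without advancing time (a new reading comes with each control period).
- env.grab_frame(name): name is "side" or "top"; returns the picture (480x640x3 uint8, red, green, blue); there is no depth.
- env.camera_params(name): a dict with "fx", "fy", "cx", "cy" (pixels), "xyz" and "orientation" of the camera in the world. Camera axes: x right, y down, z forward; pixel columns grow to the right and rows downward; lengths in mm; the calibration is good to about 2 mm. A picture is of the moment at which its call begins. camera_params takes no time and is no camera call.
- env.job_done(): hands the job in, once; it reports no verdict.
Trained networks look in the newest picture that a camera, given by its name, has taken for a name from the list of things; names that differ only in an ending like _2 or _b are one class to them, and where a whole thing is asked for, a point or a joint stands for the part that bears it (a point fixed in the world has none). Each returns a list of dicts, best first, with "conf" (0 to 1); they miss things now and then, are a little off and sometimes report something else, mostly with a low value. They report only what shows in the picture. A call takes as long as a camera call. They do not tell look-alikes from the thing itself.
- env.look_for(camera, label): "xyz" ([x, y, z] in mm, in world coordinates, good to about 4 mm: the middle of the surface that is visible of it).
The state is a dict: "time_s": time; "qpos": joint angles; "qvel": joint speeds; "effort": joint torques, N m; "ee_pos": TCP position; "ee_rot": TCP orientation; "force": force on the tool from outside, world axes, zero at the start; "torque": the same for the moment, N m; "gripper_width": finger opening in mm.
Only numpy, scipy, OpenCV 4.12 (cv2) and the standard library are available. Lean on these libraries where they do the work, as an engineer would, in place of code of your own. Each camera call takes 0.05 s, during which the arm holds its last target.

### The job

Take the brush from its rest and, with its bristles bearing lightly on the steel plate of the capping press, sweep the three pieces of plastic scrap off the open front of the plate into the orange catch tray; never press hard, for the plate scuffs. Touch the scrap only with the brush and leave the rack, the bottle and the tip box alone. Then lay the brush back across its rest as it was and let go.

Things in the scene. Friction and masses are not known exactly. Their poses are not given: they have to be found in the camera images.
- brush_grip (a point): Blue hand brush, 0.2 kg, 216 mm long. Point: middle of its handle, a bar 18 mm wide (y), 22 mm high (z), along x from -90 to +80 mm. Starts level on the rest. Grasp it here, across its width.
- brush_head (a point): Centre of the brush head, 98 mm ahead (+x) of brush_grip, same axes; 36 x 110 x 26 mm. Below it a bristle block 22 mm thick (x), 110 mm wide (y). Its lower edge, unloaded, lies 45 to 80 mm below this point: IT DIFFERS FROM RUN TO RUN and is not measured, so feel for the plate. Bristles give up to 10 mm (1 N, then 0.35 N more per mm, 4.5 N in all), then are rigid.
- rest_mid (a point): White fixed brush rest, on the robot's left or right. Point: where the handle's middle lies, 120 mm over the bench; x along the handle to the head. Two forks, 10 mm thick, up to 45 mm wide, stand 72 mm behind (-x) and 55 mm ahead (+x); slot about 26 mm wide, flared, its cheeks ending 3 mm above the handle's centre line. Base 70 mm wide, 12 mm high.
- plate_mid (a point): Top of the press's bare steel plate, midway between the rails, 70 mm over the bench, fixed. x to the back, away from the tray; y left; z up. The plate runs from x = -88 to +94 mm. Rails 20 mm high along the sides (inner faces y = +-98 mm) and back (x = +94 mm); the front is open.
- plate: The same steel plate as a solid: the bristles are to bear on it with 0.5 N or more. Origin 14 mm under its top face, 3 mm behind (+x) plate_mid.
- press: The whole capping press with plate and tray, fixed; origin 70 mm below plate_mid, same axes. Columns at x = +60, y = +-126 mm carry a blue beam, 36 mm deep in x, from 182 to 245 mm over the plate; its ram (32 mm across) ends 162 mm over it. Only the brush head fits below; keep the gripper in front. Force between brush and press must stay under 10 N.
- tray_floor (a point): Orange catch tray, open on top, joined to the press's open front; the point is the centre of its inner floor, 157 mm in front of plate_mid (-x) and 5 mm above the bench, same axes. Inside 130 mm (x) by 216 mm (y); its rim is 47 mm above the point and 18 mm below the plate's top.
- cap_mid (a point): Scrap: red screw cap, 46 mm across, 16 mm high, z up. Where it lies is read from its centre; it starts flat on the press plate. Loose, 20 to 45 g, hard plastic.
- strip_mid (a point): Scrap: yellow strip broken off a tube rack, 26 (x) by 62 (y) by 10 mm high. Where it lies is read from its centre; it starts flat on the press plate. Loose, 20 to 45 g, hard plastic.
- corner_mid (a point): Scrap: green L-shaped corner broken off a rack, 48 (x) by 44 (y) by 12 mm high. Where it lies is read from its centre; it starts flat on the press plate. Loose, 20 to 45 g, hard plastic.
- cap: The cap as a solid; origin at the centre of its underside.
- strip: The strip as a solid; origin at the centre of its underside.
- corner: The corner as a solid; origin on its underside.
- brush: The brush as a solid, bristles included; origin at brush_grip.
- tube_rack: Yellow tube rack, 75 by 200 by 28 mm, loose bystander; origin at the centre of its underside.
- bottle: Square bottle of red medium, 75 by 75 mm, 150 mm high, loose bystander; origin at the centre of its underside.
- tip_box: Blue and green tip box, 85 (x) by 120 (y) by 66 mm high, loose bystander; origin at the centre of its underside.
Mind the look-alikes: they are no part of the job. Of the things like the cap, leave any that is blue; of the rest the smaller one is meant.

How it is judged:
By the outcome, as a careful person would: the job done as asked, in the order asked, and still so for the second after the job is handed in, with the robot touching nothing.
It also fails if it takes over 64 s, if anything falls off the work surface, if the arm or the gripper's body presses on something with over 40 N, if the wrist force passes 120 N, or if a joint passes its speed limit or range.

## Working session

There is one attempt and no reset: what is moved stays moved. The work goes in short steps, Python scripts to look and compute and a tool call to move; the robot and the scene stay as the last step left them, time stands still between calls to the robot, and variables do not carry over. Pictures are saved under pics/ and viewed, and the job is handed in when it is done.

Besides the shell and the picture viewer there is one more tool, called after "Emit:" as a command line: name --argument value ..., lists and objects as JSON in quotes. jog_arm: Moves the arm, as the interface text tells. Its arguments: {"type":"object","properties":{"deltas":{"type":"array"},"grip_force":{"type":"number"}},"required":["deltas"]}

```bash
mkdir -p pics
python3 - <<'E'
from workcell import env
import cv2
print(env.state()); print(env.nose_length)
for n in("side","top"):
    p=env.grab_frame(n); cv2.imwrite(f"pics/{n}0.png",p[:,:,::-1]); print(n,env.camera_params(n))
E
```

```text
{'time_s': 0.0, 'qpos': array([ 6.99035722e+01,  1.83515408e+01,  8.97081058e+01, -8.03039879e-04,
        7.20421255e+01, -1.14568972e+00]), 'qvel': array([-0.0451949 ,  0.02109077,  0.04053794,  0.0394641 ,  0.12852651,
       -0.02274949]), 'effort': array([ 4.45203914e-04, -4.12471569e+01, -2.31972420e+01,  7.29676802e-02,
        4.59592079e-02, -1.48120521e-04]), 'ee_pos': array([186.57006557, 543.3818481 , 230.10973307]), 'ee_rot': array([-1.79898233e+02, -1.27157971e-03,  1.61049509e+02]), 'force': array([0.41703527, 0.22355849, 0.13261037]), 'torque': array([-0.02063884, -0.01565489, -0.0105718 ]), 'gripper_width': 91.22465325990368}
17.0
side {'fx': 587.478354077387, 'fy': 587.478354077387, 'cx': 308.0830129341959, 'cy': 236.9631547941507, 'xyz': array([-197.39767755, -757.65430759,  766.49881992]), 'orientation': array([-121.03309352,   -0.40076769,  -46.62071367])}
top {'fx': 448.82573334878657, 'fy': 448.82573334878657, 'cx': 316.4210791420555, 'cy': 240.31309220257842, 'xyz': array([ 5.52703952e+02, -9.64083227e-01,  1.00315308e+03]), 'orientation': array([-176.88038988,    0.96907413,  -90.9662843 ])}
```

View pics/side0.png

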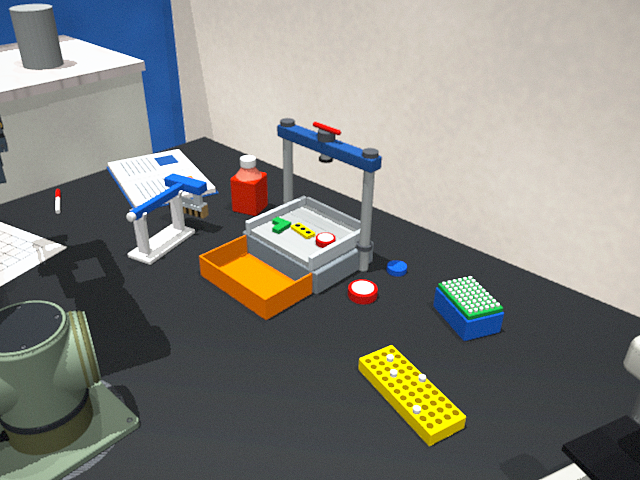

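View pics/top0.png

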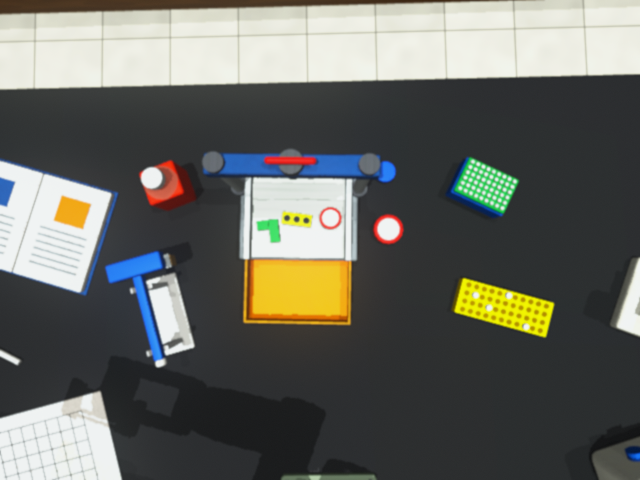

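Run:
```python
from workcell import env
for n in("top","side"):
  for l in ["brush_grip","brush_head","rest_mid","plate_mid","tray_floor","cap_mid","strip_mid","corner_mid","press"]:
    print(n,l,[(d['xyz'].round(0).tolist() if hasattr(d['xyz'],'round') else d['xyz'],round(float(d['conf']),2)) for d in env.look_for(n,l)[:4]])
```

```text
top brush_grip [([534.8, 347.5, 130.1], 0.59)]
top brush_head [([534.0, 342.7, 133.2], 0.65), ([629.6, 108.9, 85.0], 0.36)]
top rest_mid [([457.2, 340.7, 8.7], 0.85)]
top plate_mid [([664.6, 48.5, 70.8], 0.9)]
top tray_floor [([628.6, 57.5, 72.1], 0.98)]
top cap_mid [([623.4, -135.0, 23.4], 0.92), ([755.9, -141.9, 15.6], 0.83), ([649.8, -13.0, 84.4], 0.61)]
top strip_mid [([454.4, 342.8, 11.2], 0.73), ([641.4, 53.9, 78.3], 0.6)]
top corner_mid [([632.2, 110.2, 83.3], 0.72), ([626.5, 57.8, 70.7], 0.7), ([662.2, 52.6, 71.4], 0.29)]
top press [([626.3, 56.7, 67.4], 0.87), ([629.3, 106.6, 83.7], 0.31), ([715.6, 317.1, 96.2], 0.17)]
side brush_grip [([545.1, 334.5, 125.3], 0.68)]
side brush_head [([544.2, 341.1, 123.9], 0.59)]
side rest_mid [([445.3, 334.2, 13.8], 0.69)]
side plate_mid [([628.5, 57.5, 72.7], 0.57)]
side tray_floor []
side cap_mid [([747.5, -141.7, 20.6], 0.66), ([618.7, -152.7, 21.3], 0.59), ([645.1, -19.4, 87.4], 0.49)]
side strip_mid [([644.1, 46.8, 79.1], 0.8), ([544.5, 338.3, 122.2], 0.41)]
side corner_mid [([645.8, -19.3, 84.3], 0.58), ([629.4, 105.4, 82.7], 0.49)]
side press [([612.6, 29.4, 71.4], 0.75), ([645.9, 46.7, 82.9], 0.6)]
```

Cap candidates in the top view are the red cap on the plate (330,217), the larger red cap on the bench (388,229) and a blue cap (385,171). The one on the plate fits, because it is red, the smaller of the two and lies on the plate. I'll check this in an enlarged crop.

Run:
```python
import cv2
a=cv2.imread("pics/top0.png")
cv2.imwrite("pics/c1.png",cv2.resize(a[150:335,195:420],None,fx=3.2,fy=3.2,interpolation=cv2.INTER_CUBIC))
cv2.imwrite("pics/c2.png",cv2.resize(a[240:380,90:210],None,fx=4.2,fy=4.2,interpolation=cv2.INTER_CUBIC))
a=cv2.imread("pics/side0.png")
cv2.imwrite("pics/c3.png",cv2.resize(a[160:270,110:260],None,fx=5,fy=5,interpolation=cv2.INTER_CUBIC))
```

```text
(no output)
```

View pics/c1.png

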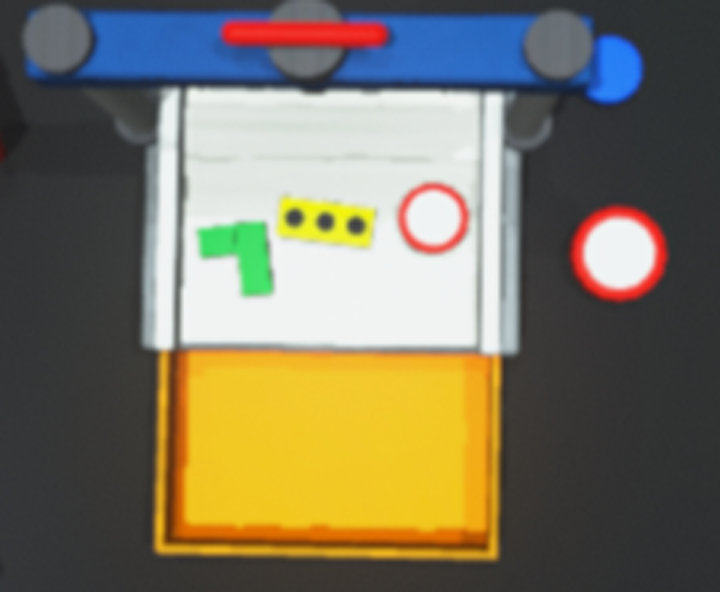

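View pics/c2.png

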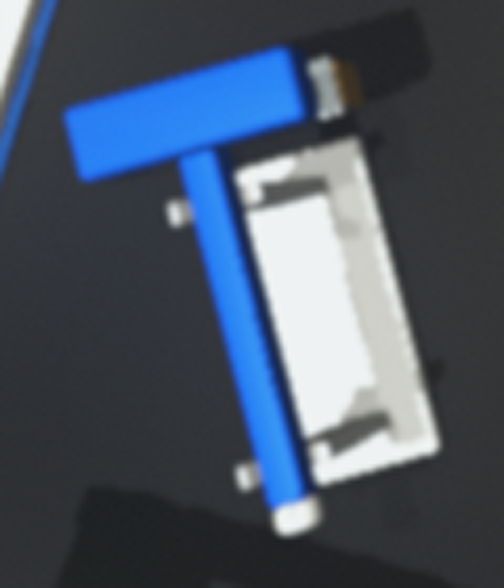

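View pics/c3.png

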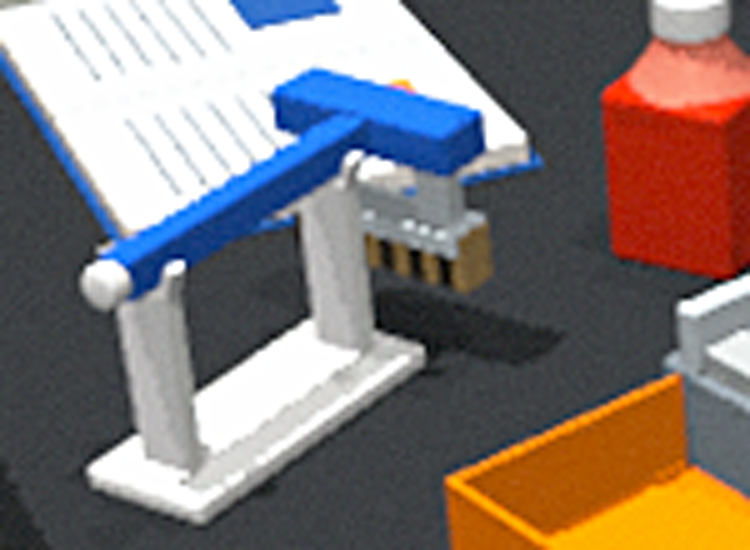

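```bash
cat > h.py <<'E'
import numpy as np
from workcell import env
from scipy.spatial.transform import Rotation as R
def unp(cam,uv,z):
    p=env.camera_params(cam); M=R.from_euler('xyz',p['orientation'],degrees=True).as_matrix()
    d=M@np.array([(uv[0]-p['cx'])/p['fx'],(uv[1]-p['cy'])/p['fy'],1]); o=p['xyz']
    return o+d*(z-o[2])/d[2]
def proj(cam,X):
    p=env.camera_params(cam); M=R.from_euler('xyz',p['orientation'],degrees=True).as_matrix()
    c=M.T@(np.array(X)-p['xyz']); return np.array([p['fx']*c[0]/c[2]+p['cx'],p['fy']*c[1]/c[2]+p['cy']])
E
python3 - <<'E'
from h import *
np.set_printoptions(precision=1,suppress=True)
c2=lambda u,v:(90+u/4.2,240+v/4.2)
c1=lambda u,v:(195+u/3.2,150+v/3.2)
for n,p,z in [("hd1",(65,110),133),("hd2",(290,47),133),("hd3",(310,118),133),("hd4",(88,182),133),("hl",(183,155),131),("hr",(216,150),131),("tl",(272,505),131),("tr",(306,496),131)]:
    print(n,unp('top',c2(*p),z))
for n,p,z in [("plate FL rail in",(180,348),70),("FR",(479,350),70),("railTopBL",(184,88),90),("railTopFL",(178,349),90),("rtFRin",(481,352),90),("rtBRin",(483,92),90),("tray BL",(157,552),52),("tray BR",(497,558),52),("trayFL",(162,350),52),("trayFR",(500,352),52),("cap",(433,218),86),("strip",(327,222),80),("s1",(282,198),80),("s2",(375,210),80),("corn",(232,258),82),("c_l",(200,245),82),("c_f",(256,295),82),("plfrontL",(182,348),70),("cap back",(433,184),86)]:
    print(n,unp('top',c1(*p),z))
E
```

```text
hd1 [557.1 425.4 133. ]
hd2 [584.6 320.3 133. ]
hd3 [551.5 310.9 133. ]
hd4 [523.6 414.4 133. ]
hl [535.3 371.  131. ]
hr [537.4 355.5 131. ]
tl [374.3 328.9 131. ]
tr [378.1 313.2 131. ]
plate FL rail in [567.8 150.4  70. ]
FR [563.2 -44.   70. ]
railTopBL [734.5 143.   90. ]
railTopFL [566.9 148.4  90. ]
rtFRin [561.7 -44.4  90. ]
rtBRin [728.1 -49.   90. ]
tray BL [434.1 169.7  52. ]
tray BR [426.9 -53.9  52. ]
trayFL [567.  165.3  52. ]
trayFR [561.8 -58.7  52. ]
cap [648.  -15.6  86. ]
strip [647.3  52.8  80. ]
s1 [663.4  81.7  80. ]
s2 [654.5  21.7  80. ]
corn [625.  114.3  82. ]
c_l [633.7 134.9  82. ]
c_f [600.8  99.1  82. ]
plfrontL [567.8 149.   70. ]
cap back [669.9 -16.   86. ]
```

The crop confirms the scrap cap is the small red one on the plate, inside the right rail. The larger red cap and the blue cap are on the bench outside it. The brush is at about (460, 343) with yaw 14.8°, and the plate middle is at about (653, 50) with yaw −1.6°. I'm moving above the grip now.

Emit:
jog_arm --deltas '[[[-0.02, -0.006, 0, -3, 0.0912], [-0.045, -0.014, 0, -7, 0.0912], [-0.07, -0.022, 0, -11, 0.0912], [-0.095, -0.03, 0, -15, 0.0912], [-0.12, -0.037, 0, -19, 0.0912], [-0.145, -0.045, 0, -23, 0.0912], [-0.17, -0.053, 0, -27, 0.0912], [-0.195, -0.061, 0, -31, 0.0912], [-0.22, -0.069, 0, -33.7, 0.0912], [-0.245, -0.077, 0, -33.7, 0.0912], [-0.27, -0.084, 0, -33.7, 0.0912], [-0.295, -0.092, 0, -33.7, 0.0912], [-0.315, -0.098, 0, -33.7, 0.0912], [-0.3237, -0.1007, 0, -33.7, 0.0912], [-0.3237, -0.1007, 0.01, -33.7, 0.0912], [-0.3237, -0.1007, 0.02, -33.7, 0.0912], [-0.3237, -0.1007, 0.03, -33.7, 0.0912], [-0.3237, -0.1007, 0.03, -33.7, 0.0912]]]' --grip_force 50

```text
time_s: 2.5
ee_pos: [457.8, 343.2, 197.8]
ee_rot: [-179.9, -0.3, -165.2]
force: [0.1, -0.2, -0.2]
gripper_width: 91.4
```

Run:
```python
from h import *
import cv2
s=env.state();print(s['time_s'],s['ee_pos'],s['ee_rot'],s['force'])
for n,(x0,x1,y0,y1) in dict(side=(90,270,80,270),top=(80,260,200,390)).items():
    p=env.grab_frame(n)[:,:,::-1].copy()
    cv2.imwrite(f"pics/{n}1.png",cv2.resize(p[y0:y1,x0:x1],None,fx=3,fy=3))
```

```text
2.5 [457.77143036 343.21485446 197.83349439] [-179.9040895    -0.32839668 -165.17666342] [ 0.11604742 -0.19060991 -0.20321697]
```

View pics/side1.png

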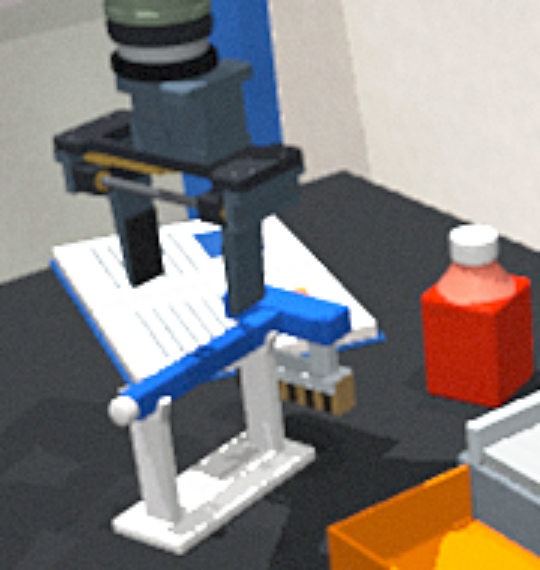

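View pics/top1.png

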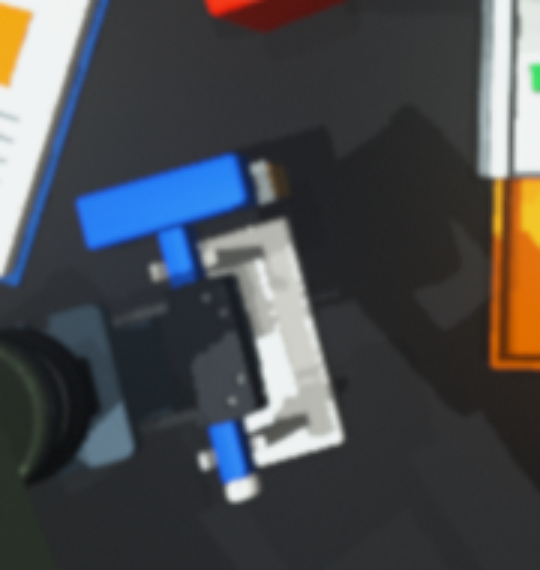

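The jaws straddle the handle. Next I descend and grip.

Emit:
jog_arm --deltas '[[[-0.002, 0, 0.015, 0, 0.0912], [-0.002, 0, 0.03, 0, 0.0912], [-0.002, 0, 0.045, 0, 0.0912], [-0.002, 0, 0.06, 0, 0.0912], [-0.002, 0, 0.07, 0, 0.0912], [-0.002, 0, 0.078, 0, 0.0912], [-0.002, 0, 0.08, 0, 0.0912], [-0.002, 0, 0.08, 0, 0.0912], [-0.002, 0, 0.08, 0, 0.06], [-0.002, 0, 0.08, 0, 0.04], [-0.002, 0, 0.08, 0, 0.025], [-0.002, 0, 0.08, 0, 0.015], [-0.002, 0, 0.08, 0, 0.01], [-0.002, 0, 0.08, 0, 0.01], [-0.002, 0, 0.08, 0, 0.01], [-0.002, 0, 0.08, 0, 0.01], [-0.002, 0, 0.08, 0, 0.01]]]' --grip_force 50

```text
time_s: 4.02
ee_pos: [462.1, 344.0, 121.0]
ee_rot: [180.0, 0.0, -165.3]
force: [0.3, 0.8, 0.2]
gripper_width: 33.7
```

Emit:
jog_arm --deltas '[[[0, 0, 0, 0, 0], [0, 0, 0, 0, 0], [0, 0, 0, 0, 0], [0, 0, 0, 0, 0], [0, 0, 0, 0, 0], [0, 0, 0, 0, 0], [0, 0, 0, 0, 0], [0, 0, 0, 0, 0]]]' --grip_force 50

```text
time_s: 4.68
ee_pos: [462.2, 344.1, 121.0]
ee_rot: [180.0, 0.0, -165.3]
force: [0.1, 1.0, 0.3]
gripper_width: 17.7
```

Gripped at 17.7 mm, so I'm lifting straight up.

Emit:
jog_arm --deltas '[[[0, 0, -0.003, 0, 0], [0, 0, -0.01, 0, 0], [0, 0, -0.02, 0, 0], [0, 0, -0.035, 0, 0], [0, 0, -0.05, 0, 0], [0, 0, -0.065, 0, 0], [0, 0, -0.08, 0, 0], [0, 0, -0.095, 0, 0], [0, 0, -0.105, 0, 0], [0, 0, -0.11, 0, 0], [0, 0, -0.11, 0, 0], [0, 0, -0.11, 0, 0]]]'

```text
time_s: 5.68
ee_pos: [461.9, 343.8, 230.7]
ee_rot: [-180.0, -0.0, -165.3]
force: [0.2, 0.0, -2.6]
gripper_width: 17.6
```

Run:
```python
from h import *
import cv2
s=env.state();print(s['time_s'],s['ee_pos'],s['ee_rot'],s['force'],s['torque'])
p=env.grab_frame("side")[:,:,::-1].copy()
cv2.imwrite(f"pics/side2.png",cv2.resize(p[60:260,90:290],None,fx=3,fy=3))
```

```text
5.6833 [461.90833095 343.78797518 230.74797845] [-1.79993817e+02 -2.59681266e-02 -1.65255787e+02] [ 0.21899167  0.042876   -2.5876893 ] [ 0.0027452   0.14750024 -0.00734189]
```

View pics/side2.png

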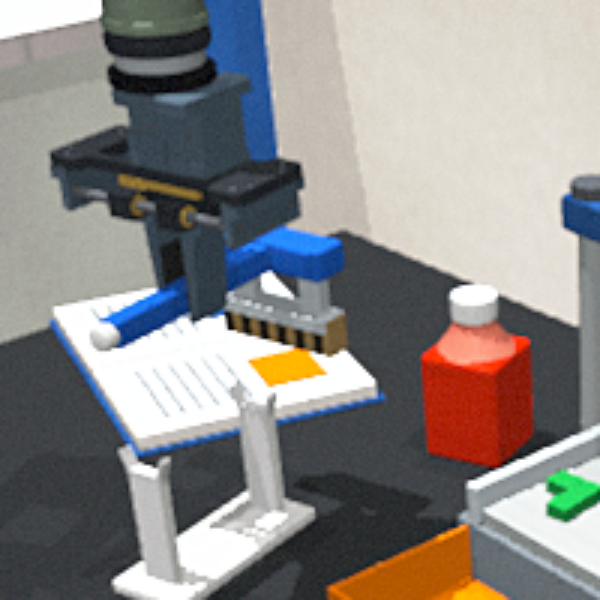

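Run:
```python
from h import *
import cv2
g=np.array([460.5,343.5,229.7]); M=R.from_euler('z',14.7,degrees=True).as_matrix()
q=lambda p:((proj('side',g+M@np.array(p))-[90,60])*3).round().tolist()
for p in [(80,-55,13),(80,-55,-13),(116,-55,13),(116,-55,-13)]: print(p,q(p))
for d in (45,50,55,60,65,70,75,80): print(d,q((87,-55,-d)),q((109,-55,-d)),q((87,55,-d)))
p=cv2.imread("pics/side2.png"); cv2.imwrite("pics/side2z.png",cv2.resize(p[210:380,200:370],None,fx=3.5,fy=3.5))
```

```text
(80, -55, 13) [311.0, 257.0]
(80, -55, -13) [314.0, 289.0]
(116, -55, 13) [340.0, 242.0]
(116, -55, -13) [343.0, 273.0]
45 [324.0, 323.0] [341.0, 313.0] [216.0, 295.0]
50 [324.0, 329.0] [341.0, 319.0] [217.0, 301.0]
55 [325.0, 334.0] [342.0, 324.0] [218.0, 307.0]
60 [325.0, 340.0] [342.0, 330.0] [218.0, 312.0]
65 [326.0, 346.0] [343.0, 336.0] [219.0, 318.0]
70 [326.0, 351.0] [343.0, 341.0] [220.0, 323.0]
75 [327.0, 357.0] [344.0, 347.0] [221.0, 329.0]
80 [328.0, 363.0] [344.0, 353.0] [221.0, 334.0]
```

View pics/side2z.png

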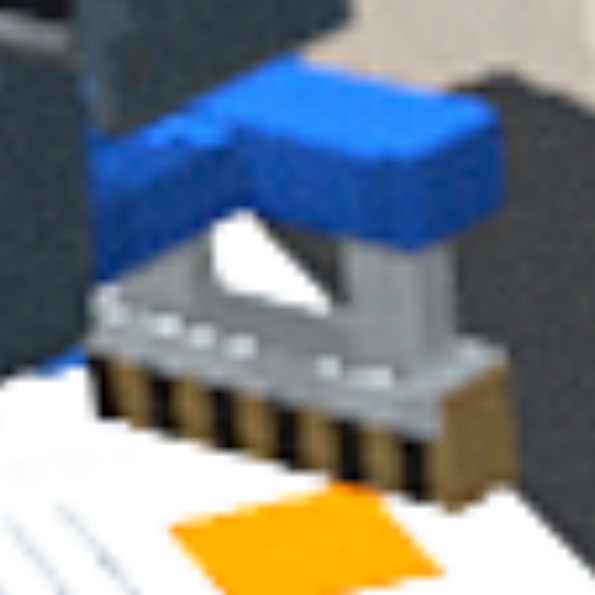

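The brush is held level, and the picture puts the bristle edge about 75 mm below the head centre. I'm carrying it to the front of the press.

Emit:
jog_arm --deltas '[[[0.001, -0.008, 0, 0.5, 0], [0.003, -0.025, 0, 1.6, 0], [0.005, -0.045, 0, 3, 0], [0.007, -0.066, 0, 4.3, 0], [0.0095, -0.088, 0, 5.7, 0], [0.012, -0.11, 0, 7, 0], [0.0145, -0.132, 0, 8.5, 0], [0.017, -0.154, 0, 10, 0], [0.019, -0.176, 0, 11.4, 0], [0.0215, -0.198, 0, 12.8, 0], [0.0238, -0.22, 0, 14.2, 0], [0.0258, -0.238, 0, 15.3, 0], [0.027, -0.25, 0, 16, 0], [0.0277, -0.2556, 0, 16.3, 0], [0.0277, -0.2556, 0, 16.3, 0], [0.0277, -0.2556, 0, 16.3, 0]]]'

```text
time_s: 7.07
ee_pos: [500.2, 90.0, 230.7]
ee_rot: [180.0, -0.0, 178.4]
force: [0.0, 0.8, -2.1]
gripper_width: 17.4
```

Run:
```python
from h import *
import cv2
s=env.state();print(s['time_s'],s['ee_pos'],s['ee_rot'],s['force'],s['torque'])
p=env.grab_frame("top")[:,:,::-1].copy()
cv2.imwrite(f"pics/top3.png",cv2.resize(p[130:350,180:440],None,fx=3,fy=3))
```

```text
7.0667 [500.24229896  90.01799699 230.69925939] [ 1.79963609e+02 -3.69118738e-02  1.78433837e+02] [ 0.00660042  0.82271068 -2.11738972] [ 0.06955074  0.10717348 -0.01237485]
```

View pics/top3.png

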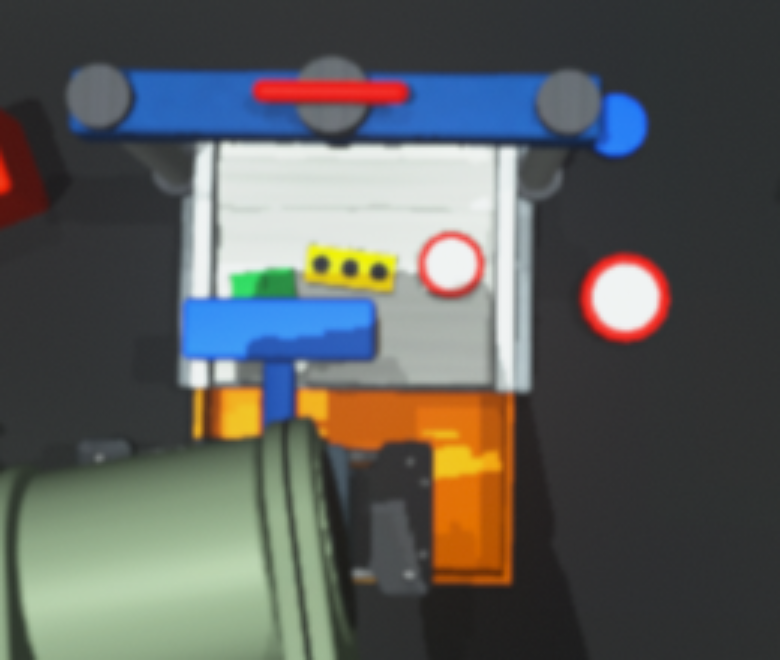

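Run:
```python
from h import *
P=[unp('top',(180+u/3,130+v/3),242.7) for u,v in [(183,300),(375,298),(374,360),(186,361)]]
for p in P: print(p.round(1))
c=np.mean(P,0);print(c, c-env.state()['ee_pos'])
```

```text
[614.3 139.4 242.7]
[613.4  30.3 242.7]
[578.3  31.4 242.7]
[579.6 138.  242.7]
[596.37187573  84.7783141  242.7       ] [96.11964448 -5.57220125 11.9278939 ]
```

Emit:
jog_arm --deltas '[[[-0.008, 0.0005, 0.002, 0, 0], [-0.02, 0.001, 0.006, 0, 0], [-0.035, 0.002, 0.01, 0, 0], [-0.05, 0.0025, 0.015, 0, 0], [-0.065, 0.003, 0.015, 0, 0], [-0.08, 0.004, 0.015, 0, 0], [-0.092, 0.0045, 0.015, 0, 0], [-0.0975, 0.0047, 0.015, 0, 0], [-0.0975, 0.0047, 0.015, 0, 0], [-0.0975, 0.0047, 0.025, 0, 0], [-0.0975, 0.0047, 0.035, 0, 0], [-0.0975, 0.0047, 0.045, 0, 0], [-0.0975, 0.0047, 0.055, 0, 0], [-0.0975, 0.0047, 0.062, 0, 0], [-0.0975, 0.0047, 0.066, 0, 0], [-0.0975, 0.0047, 0.066, 0, 0], [-0.0975, 0.0047, 0.066, 0, 0]]]'

```text
time_s: 8.53
ee_pos: [598.0, 91.8, 164.9]
ee_rot: [180.0, 0.0, 178.4]
force: [0.1, -0.1, -2.4]
gripper_width: 17.7
```

Run:
```python
from h import *
import cv2
s=env.state();print(s['time_s'],s['ee_pos'],s['ee_rot'],s['force'],s['torque'])
for n,(x0,x1,y0,y1) in dict(side=(190,400,100,330),top=(190,400,140,340)).items():
    p=env.grab_frame(n)[:,:,::-1].copy()
    cv2.imwrite(f"pics/{n}4.png",cv2.resize(p[y0:y1,x0:x1],None,fx=2.6,fy=2.6))
```

```text
8.5333 [598.03648313  91.79373527 164.90765337] [1.79993452e+02 1.96412697e-03 1.78445221e+02] [ 0.06119241 -0.14558306 -2.36696604] [ 0.0243656   0.03956525 -0.06764537]
```

View pics/side4.png

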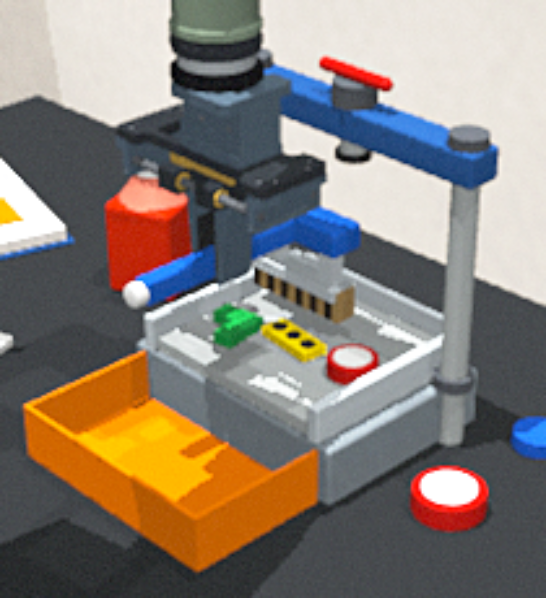

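View pics/top4.png

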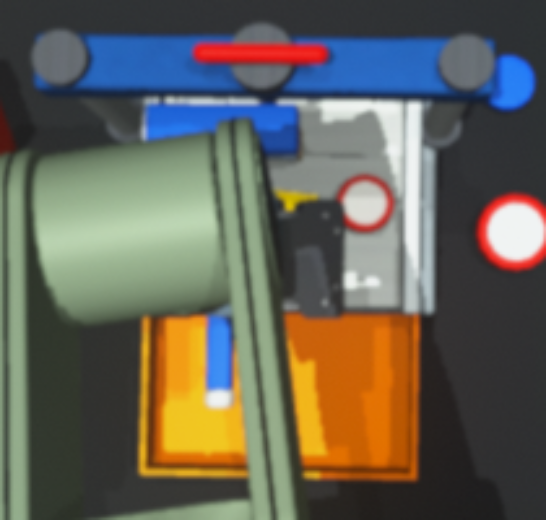

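The bristles hover behind the strip, clear of the left rail. Now I feel down for the plate.

Emit:
jog_arm --deltas '[[[0, 0, 0.003, 0, 0], [0, 0, 0.006, 0, 0], [0, 0, 0.008, 0, 0], [0, 0, 0.01, 0, 0], [0, 0, 0.01, 0, 0], [0, 0, 0.01, 0, 0]]]'

```text
time_s: 9.13
ee_pos: [597.9, 91.8, 154.8]
ee_rot: [180.0, -0.0, 178.4]
force: [0.5, -0.6, -1.3]
gripper_width: 17.8
```

Emit:
jog_arm --deltas '[[[0, 0, 0.001, 0, 0], [0, 0, 0.002, 0, 0], [0, 0, 0.002, 0, 0], [0, 0, 0.002, 0, 0]]]'

```text
time_s: 9.47
ee_pos: [598.0, 91.8, 152.9]
ee_rot: [180.0, 0.0, 178.4]
force: [-0.2, -0.4, -2.6]
gripper_width: 17.7
```

Emit:
jog_arm --deltas '[[[0, 0, 0.001, 0, 0], [0, 0, 0.002, 0, 0], [0, 0, 0.002, 0, 0], [0, 0, 0.002, 0, 0]]]'

```text
time_s: 9.8
ee_pos: [598.0, 91.8, 150.9]
ee_rot: [180.0, -0.0, 178.4]
force: [0.4, 0.5, -2.0]
gripper_width: 17.8
```

Emit:
jog_arm --deltas '[[[0, 0, 0.001, 0, 0], [0, 0, 0.0015, 0, 0], [0, 0, 0.0015, 0, 0], [0, 0, 0.0015, 0, 0]]]'

```text
time_s: 10.13
ee_pos: [598.1, 91.8, 149.7]
ee_rot: [180.0, 0.0, 178.4]
force: [-0.1, -0.0, -1.2]
gripper_width: 17.9
```

Run:
```python
from h import *
for i in range(5):
    s=env.state();print(s['time_s'],s['ee_pos'][2].round(2),s['force'].round(2),s['torque'].round(3)); env.grab_frame('side')
```

```text
10.1333 149.66 [-0.12 -0.02 -1.21] [0.05  0.059 0.003]
10.1833 149.69 [-0.74  0.66 -1.84] [-0.034  0.056  0.016]
10.2333 149.64 [-0.72  0.18 -1.44] [ 0.015  0.111 -0.002]
10.2833 149.63 [-0.82 -1.27 -0.67] [ 0.009  0.078 -0.052]
10.3333 149.61 [-0.5  -0.32 -1.23] [ 0.006  0.102 -0.015]
```

Emit:
jog_arm --deltas '[[[0, 0, 0.001, 0, 0], [0, 0, 0.0015, 0, 0], [0, 0, 0.0015, 0, 0], [0, 0, 0.0015, 0, 0]]]'

```text
time_s: 10.72
ee_pos: [598.1, 91.8, 148.0]
ee_rot: [180.0, 0.0, 178.4]
force: [-0.7, 0.4, -0.3]
gripper_width: 17.7
```

Run:
```python
from h import *
for i in range(5):
    s=env.state();print(s['time_s'],s['ee_pos'][2].round(2),s['force'].round(2),s['torque'].round(3)); env.grab_frame('side')
```

```text
10.7167 148.0 [-0.65  0.45 -0.29] [ 0.059  0.041 -0.025]
10.7667 148.03 [-0.35  0.12 -0.61] [ 0.031  0.027 -0.013]
10.8167 148.04 [-0.04  0.62 -0.46] [0.077 0.032 0.009]
10.8667 148.04 [-0.57 -0.22 -0.5 ] [ 0.037  0.    -0.033]
10.9167 148.02 [0.28 0.43 0.19] [ 0.05  -0.006  0.026]
```

Contact is at TCP z ≈ 150, and at 148 the load is about 1.8 N. I'm sweeping slowly in short calls at about that height.

Emit:
jog_arm --deltas '[[[0.003, 0, 0.0003, 0, 0], [0.008, 0, 0.0003, 0, 0], [0.014, 0, 0.0003, 0, 0], [0.02, 0, 0.0003, 0, 0], [0.026, 0, 0.0003, 0, 0], [0.032, 0, 0.0003, 0, 0], [0.038, 0, 0.0003, 0, 0], [0.044, 0, 0.0003, 0, 0], [0.05, 0, 0.0003, 0, 0], [0.055, 0, 0.0003, 0, 0]]]'

```text
time_s: 11.8
ee_pos: [542.4, 93.3, 147.7]
ee_rot: [180.0, 0.0, 178.4]
force: [2.7, 0.1, 0.6]
gripper_width: 17.8
```

Run:
```python
from h import *
import cv2
for n,(x0,x1,y0,y1) in dict(side=(190,400,100,330)).items():
    p=env.grab_frame(n)[:,:,::-1].copy()
    cv2.imwrite(f"pics/{n}5.png",cv2.resize(p[y0:y1,x0:x1],None,fx=2.6,fy=2.6))
for i in range(3):
    s=env.state();print(s['time_s'],s['ee_pos'].round(2),s['force'].round(2),s['torque'].round(3)); env.grab_frame('side')
```

```text
11.85 [541.27  93.3  147.67] [-0.08 -0.37  0.55] [-0.004 -0.255  0.016]
11.9 [541.51  93.31 147.61] [-1.66  0.47  0.25] [ 0.018  0.107 -0.001]
11.95 [541.66  93.32 147.5 ] [-0.59  0.91 -1.49] [ 0.005  0.145 -0.039]
```

View pics/side5.png

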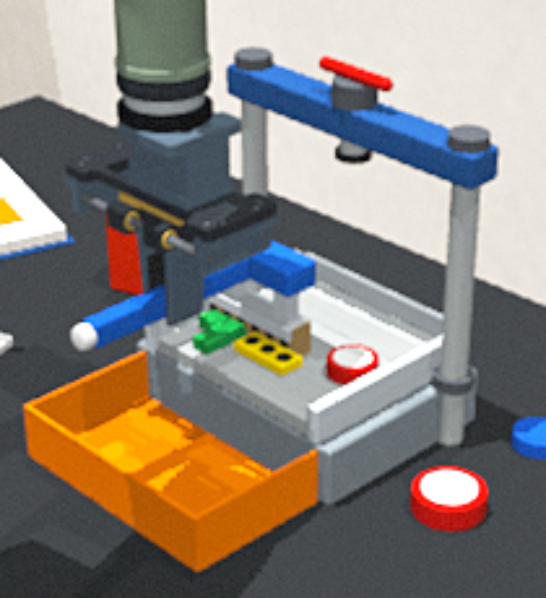

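Strip and corner are being pushed ahead of the bristles and the cap is untouched. I carry on over the front edge.

Emit:
jog_arm --deltas '[[[0.003, 0, 0.0005, 0, 0], [0.008, 0, 0.0005, 0, 0], [0.014, 0, 0.0005, 0, 0], [0.02, 0, 0.0005, 0, 0], [0.026, 0, 0.0005, 0, 0], [0.032, 0, 0.0005, 0, 0], [0.038, 0, 0.0005, 0, 0], [0.044, 0, 0.0005, 0, 0], [0.05, 0, 0.0005, 0, 0], [0.055, 0, 0.0005, 0, 0]]]'

```text
time_s: 12.83
ee_pos: [487.1, 94.8, 147.2]
ee_rot: [180.0, -0.0, 178.5]
force: [1.6, 0.5, 0.4]
gripper_width: 17.6
```

Run:
```python
from h import *
import cv2
for n,(x0,x1,y0,y1) in dict(side=(190,400,100,330)).items():
    p=env.grab_frame(n)[:,:,::-1].copy()
    cv2.imwrite(f"pics/{n}6.png",cv2.resize(p[y0:y1,x0:x1],None,fx=2.6,fy=2.6))
for i in range(3):
    s=env.state();print(s['time_s'],s['ee_pos'].round(2),s['force'].round(2),s['torque'].round(3)); env.grab_frame('side')
```

```text
12.8833 [486.04  94.76 147.06] [-0.81  0.01 -0.72] [ 0.025 -0.235  0.039]
12.9333 [486.27  94.75 146.99] [-0.18 -0.23  0.95] [-0.03   0.184  0.005]
12.9833 [486.5   94.76 146.92] [-1.26  1.17  1.53] [0.049 0.178 0.013]
```

View pics/side6.png

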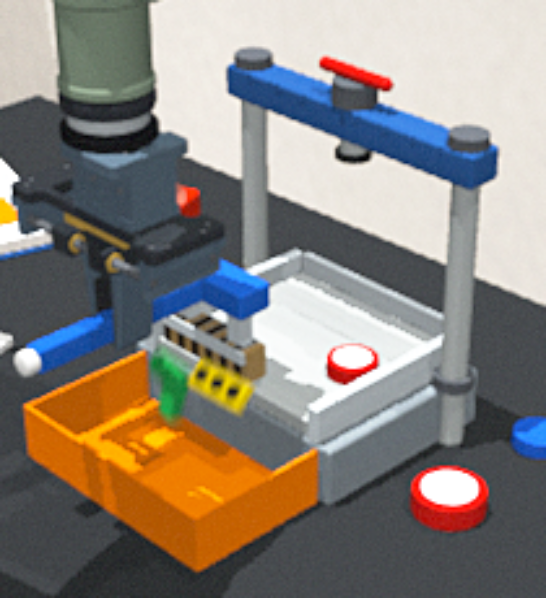

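Emit:
jog_arm --deltas '[[[0.003, 0, 0, 0, 0], [0.008, 0, 0, 0, 0], [0.014, 0, 0, 0, 0], [0.02, 0, 0, 0, 0], [0.026, 0, 0, 0, 0], [0.032, 0, 0, 0, 0], [0.038, 0, 0, 0, 0], [0.044, 0, 0, 0, 0], [0.048, 0, 0, 0, 0], [0.048, 0, -0.006, 0, 0], [0.048, 0, -0.018, 0, 0], [0.048, 0, -0.032, 0, 0], [0.048, 0, -0.04, 0, 0], [0.048, 0, -0.04, 0, 0]]]'

```text
time_s: 14.2
ee_pos: [441.5, 96.4, 189.1]
ee_rot: [179.9, 0.3, 178.4]
force: [0.4, 0.5, -1.1]
gripper_width: 17.6
```

Run:
```python
from h import *
import cv2
for n,(x0,x1,y0,y1) in dict(side=(170,400,100,330),top=(190,400,140,340)).items():
    p=env.grab_frame(n)[:,:,::-1].copy()
    cv2.imwrite(f"pics/{n}7.png",cv2.resize(p[y0:y1,x0:x1],None,fx=2.6,fy=2.6))
for l in ("cap_mid","strip_mid","corner_mid","plate_mid","brush_head"):
  for n in("top","side"):
    print(n,l,[(np.round(d['xyz']).tolist(),round(float(d['conf']),2)) for d in env.look_for(n,l)[:4]])
s=env.state();print(s['time_s'],s['ee_pos'].round(2),s['force'].round(2),s['torque'].round(3))
```

```text
top cap_mid [([758.0, -139.0, 13.0], 0.82), ([624.0, -136.0, 20.0], 0.67), ([647.0, -12.0, 85.0], 0.54)]
side cap_mid [([644.0, -16.0, 86.0], 0.79), ([750.0, -141.0, 20.0], 0.78), ([530.0, 85.0, 188.0], 0.69), ([622.0, -152.0, 21.0], 0.6)]
top strip_mid [([532.0, 36.0, 11.0], 0.51), ([710.0, -337.0, 56.0], 0.4)]
side strip_mid [([535.0, 52.0, 14.0], 0.72)]
top corner_mid [([717.0, 318.0, 99.0], 0.55), ([658.0, 49.0, 74.0], 0.33)]
side corner_mid [([529.0, 139.0, 18.0], 0.77)]
top plate_mid [([652.0, 56.0, 71.0], 0.9)]
side plate_mid [([652.0, 56.0, 76.0], 0.94)]
top brush_head [([534.0, 94.0, 203.0], 0.95), ([655.0, 50.0, 67.0], 0.17)]
side brush_head [([525.0, 84.0, 182.0], 0.82)]
14.8 [440.02  96.08 186.98] [ 0.88 -0.54 -2.05] [ 0.01   0.097 -0.019]
```

View pics/side7.png

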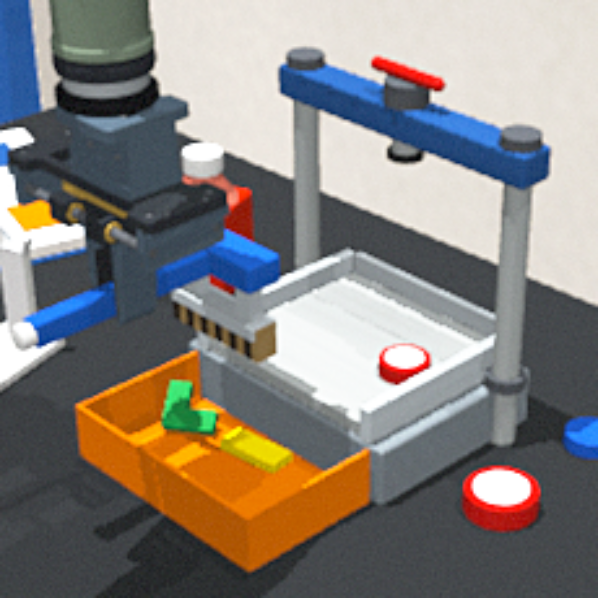

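View pics/top7.png

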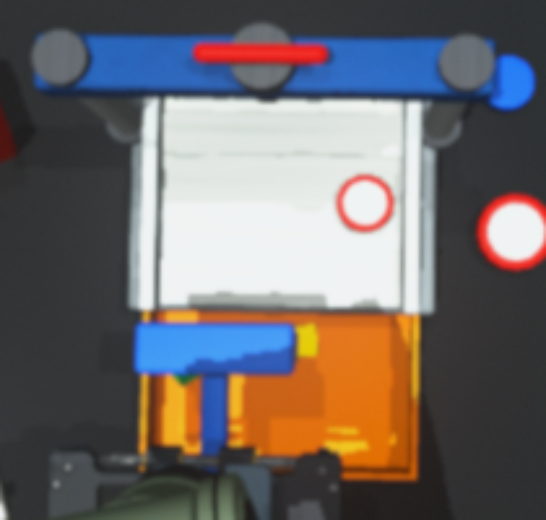

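Strip and corner are in the tray and the cap stays on the plate. I lift over and go behind the cap on the right side.

Emit:
jog_arm --deltas '[[[0, -0.006, -0.005, 0, 0], [0, -0.018, -0.008, 0, 0], [0, -0.033, -0.008, 0, 0], [0, -0.05, -0.008, 0, 0], [0, -0.065, -0.008, 0, 0], [-0.006, -0.072, -0.008, 0, 0], [-0.018, -0.075, -0.008, 0, 0], [-0.034, -0.075, -0.008, 0, 0], [-0.052, -0.075, -0.008, 0, 0], [-0.07, -0.075, -0.008, 0, 0], [-0.088, -0.075, -0.008, 0, 0], [-0.106, -0.075, -0.008, 0, 0], [-0.124, -0.075, -0.008, 0, 0], [-0.14, -0.075, -0.008, 0, 0], [-0.151, -0.075, -0.008, 0, 0], [-0.157, -0.075, -0.008, 0, 0], [-0.157, -0.075, -0.008, 0, 0], [-0.157, -0.075, -0.008, 0, 0]]]'

```text
time_s: 16.3
ee_pos: [595.0, 17.1, 194.7]
ee_rot: [180.0, -0.1, 178.5]
force: [0.1, -0.5, -2.1]
gripper_width: 17.8
```

Emit:
jog_arm --deltas '[[[0, 0, 0.006, 0, 0], [0, 0, 0.015, 0, 0], [0, 0, 0.024, 0, 0], [0, 0, 0.03, 0, 0], [0, 0, 0.03, 0, 0], [0, 0, 0.03, 0, 0]]]'

```text
time_s: 16.8
ee_pos: [594.5, 16.8, 164.5]
ee_rot: [180.0, -0.1, 178.4]
force: [0.8, -0.4, -1.7]
gripper_width: 18.0
```

Run:
```python
from h import *
import cv2
for n,(x0,x1,y0,y1) in dict(side=(170,400,100,330),top=(190,400,140,340)).items():
    p=env.grab_frame(n)[:,:,::-1].copy()
    cv2.imwrite(f"pics/{n}8.png",cv2.resize(p[y0:y1,x0:x1],None,fx=2.6,fy=2.6))
for i in range(3):
    s=env.state();print(s['time_s'],s['ee_pos'].round(2),s['force'].round(2),s['torque'].round(3)); env.grab_frame('side')
```

```text
16.9 [595.18  16.85 165.4 ] [-1.16  0.25 -2.28] [0.003 0.112 0.002]
16.95 [595.28  16.84 165.58] [ 0.58  0.46 -2.6 ] [-0.015  0.069 -0.002]
17.0 [595.31  16.86 165.65] [ 0.19 -0.28 -2.76] [0.007 0.066 0.016]
```

View pics/side8.png

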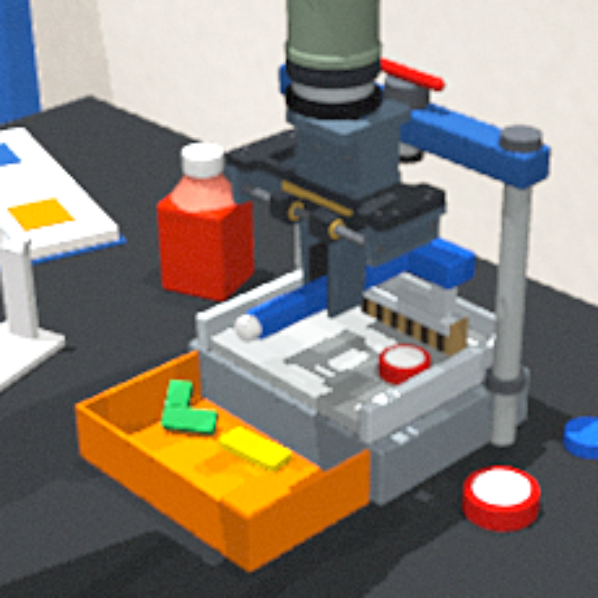

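View pics/top8.png

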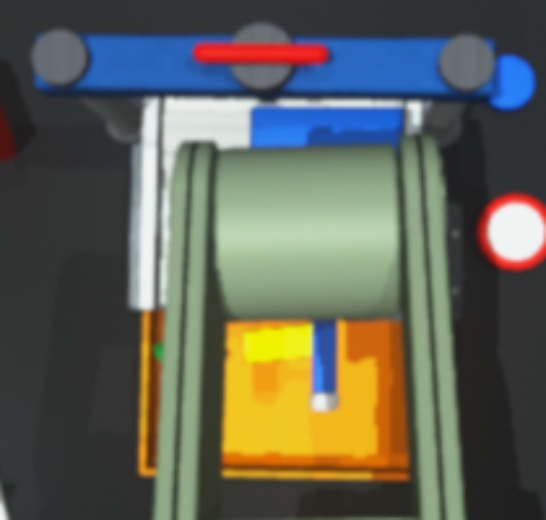

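Run:
```python
from h import *
print(unp('top',(190+403/2.6,140+120/2.6),177),unp('top',(190+252/2.6,140+120/2.6),177),unp('top',(190+406/2.6,140+110/2.6),90))
```

```text
[697.56348108 -42.4280664  177.        ] [699.70294708  65.35545792 177.        ] [720.71822558 -49.31877411  90.        ]
```

The right end of the head is about 6 mm clear of the rail and the bristles are behind the cap. I'm going down to bear.

Emit:
jog_arm --deltas '[[[0, 0, 0.003, 0, 0], [0, 0, 0.007, 0, 0], [0, 0, 0.011, 0, 0], [0, 0, 0.014, 0, 0], [0, 0, 0.0155, 0, 0], [0, 0, 0.0165, 0, 0], [0, 0, 0.0175, 0, 0], [0, 0, 0.0175, 0, 0], [0, 0, 0.0175, 0, 0], [0, 0, 0.0175, 0, 0]]]'

```text
time_s: 17.88
ee_pos: [595.0, 16.9, 147.9]
ee_rot: [180.0, 0.0, 178.4]
force: [-1.1, 0.8, -0.1]
gripper_width: 17.4
```

Run:
```python
from h import *
for i in range(5):
    s=env.state();print(s['time_s'],s['ee_pos'].round(2),s['force'].round(2),s['torque'].round(3)); env.grab_frame('side')
```

```text
17.8833 [595.03  16.86 147.9 ] [-1.13  0.83 -0.07] [ 0.016  0.164 -0.003]
17.9333 [595.03  16.85 147.87] [-1.03 -0.27 -0.34] [-0.04  0.21  0.  ]
17.9833 [595.04  16.88 147.85] [-1.12  0.21 -0.09] [ 0.005  0.171 -0.032]
18.0333 [595.04  16.86 147.81] [-0.93 -0.19  0.43] [-0.061  0.199  0.076]
18.0833 [595.03  16.86 147.79] [-1.04  0.46  0.27] [-0.048  0.138  0.022]
```

Bearing is about 2 N, so I sweep the cap.

Emit:
jog_arm --deltas '[[[0.003, 0, 0, 0, 0], [0.008, 0, 0, 0, 0], [0.014, 0, 0, 0, 0], [0.02, 0, 0.0003, 0, 0], [0.026, 0, 0.0003, 0, 0], [0.032, 0, 0.0003, 0, 0], [0.038, 0, 0.0003, 0, 0], [0.044, 0, 0.0003, 0, 0], [0.05, 0, 0.0003, 0, 0], [0.056, 0, 0.0003, 0, 0], [0.062, 0, 0.0003, 0, 0], [0.068, 0, 0.0003, 0, 0], [0.073, 0, 0.0003, 0, 0]]]'

```text
time_s: 19.22
ee_pos: [521.3, 18.9, 147.4]
ee_rot: [180.0, -0.0, 178.4]
force: [1.8, -0.3, 0.4]
gripper_width: 17.7
```

Run:
```python
from h import *
import cv2
for n,(x0,x1,y0,y1) in dict(side=(170,400,100,330)).items():
    p=env.grab_frame(n)[:,:,::-1].copy()
    cv2.imwrite(f"pics/{n}9.png",cv2.resize(p[y0:y1,x0:x1],None,fx=2.6,fy=2.6))
for i in range(2):
    s=env.state();print(s['time_s'],s['ee_pos'].round(2),s['force'].round(2),s['torque'].round(3)); env.grab_frame('side')
```

```text
19.2667 [520.21  18.86 147.3 ] [-0.43  0.27  0.25] [-0.029 -0.283 -0.027]
19.3167 [520.42  18.87 147.22] [-1.16  0.07  0.44] [-0.002  0.114  0.034]
```

View pics/side9.png

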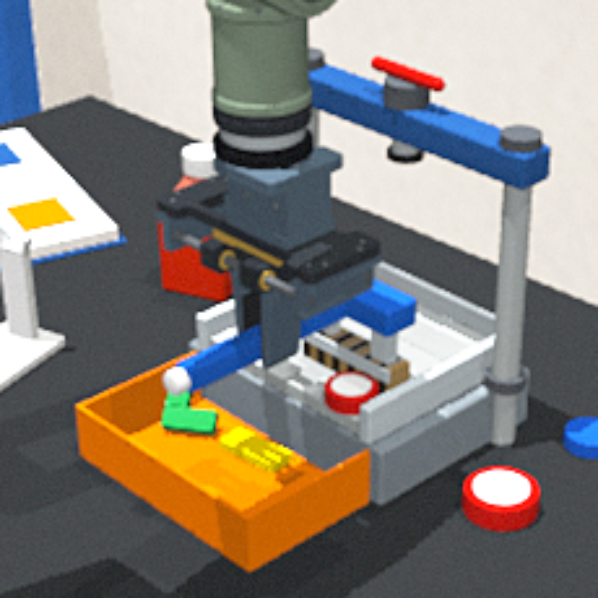

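Emit:
jog_arm --deltas '[[[0.003, 0, 0, 0, 0], [0.008, 0, 0, 0, 0], [0.014, 0, 0, 0, 0], [0.02, 0, 0, 0, 0], [0.026, 0, 0, 0, 0], [0.032, 0, 0, 0, 0], [0.038, 0, 0, 0, 0], [0.044, 0, 0, 0, 0], [0.05, 0, 0, 0, 0], [0.056, 0, 0, 0, 0], [0.062, 0, 0, 0, 0], [0.068, 0, 0, 0, 0], [0.074, 0, 0, 0, 0], [0.08, 0, 0, 0, 0], [0.086, 0, 0, 0, 0], [0.086, 0, -0.006, 0, 0], [0.086, 0, -0.018, 0, 0], [0.086, 0, -0.032, 0, 0], [0.086, 0, -0.045, 0, 0], [0.086, 0, -0.045, 0, 0]]]'

```text
time_s: 21.03
ee_pos: [437.9, 21.2, 195.0]
ee_rot: [180.0, 0.3, 178.4]
force: [0.1, -0.1, -2.5]
gripper_width: 17.9
```

Run:
```python
from h import *
import cv2
for n,(x0,x1,y0,y1) in dict(side=(170,400,100,330),top=(190,400,140,340)).items():
    p=env.grab_frame(n)[:,:,::-1].copy()
    cv2.imwrite(f"pics/{n}10.png",cv2.resize(p[y0:y1,x0:x1],None,fx=2.6,fy=2.6))
for i in range(3):
    s=env.state();print(s['time_s'],s['ee_pos'].round(2),s['ee_rot'].round(2),s['force'].round(2),s['torque'].round(3)); env.grab_frame('side')
```

```text
21.1333 [436.22  21.16 192.6 ] [1.7999e+02 6.0000e-02 1.7845e+02] [-0.22 -0.17 -2.  ] [0.068 0.128 0.036]
21.1833 [435.69  21.16 191.96] [ 1.8000e+02 -4.0000e-02  1.7845e+02] [-1.11  0.16 -2.35] [0.014 0.147 0.   ]
21.2333 [435.44  21.17 191.6 ] [ 1.8000e+02 -9.0000e-02  1.7845e+02] [-0.   -0.25 -2.6 ] [0.024 0.053 0.012]
```

View pics/side10.png

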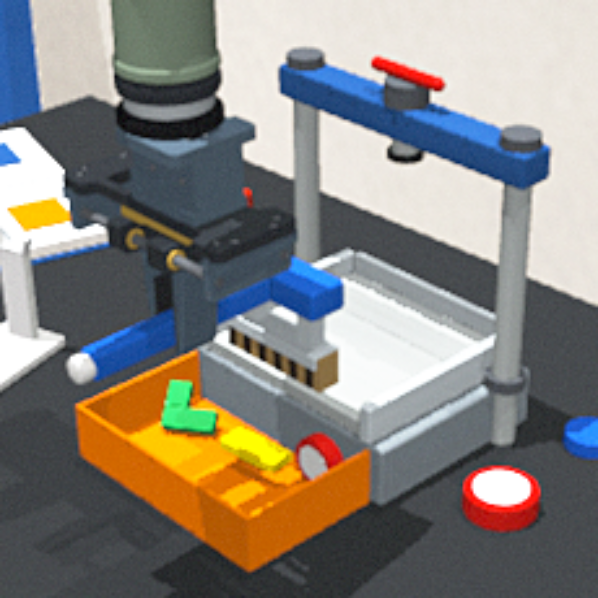

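View pics/top10.png

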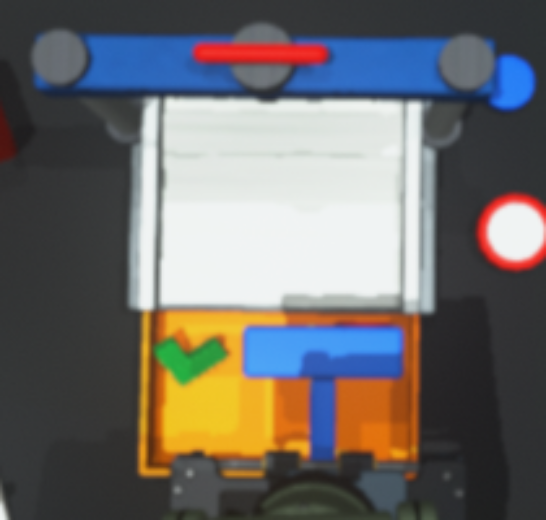

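All three pieces are in the tray and the plate is clear. I'm carrying the brush back above its rest.

Emit:
jog_arm --deltas '[[[0, 0, -0.01, 0, 0], [0, 0, -0.025, 0, 0], [0, 0.006, -0.036, 0, 0], [-0.001, 0.02, -0.04, -1, 0], [-0.002, 0.04, -0.04, -2, 0], [-0.003, 0.063, -0.04, -3.2, 0], [-0.005, 0.087, -0.04, -4.4, 0], [-0.006, 0.111, -0.04, -5.6, 0], [-0.007, 0.135, -0.04, -6.8, 0], [-0.009, 0.159, -0.04, -8, 0], [-0.01, 0.183, -0.04, -9.2, 0], [-0.011, 0.207, -0.04, -10.4, 0], [-0.013, 0.231, -0.04, -11.6, 0], [-0.014, 0.255, -0.04, -12.8, 0], [-0.016, 0.277, -0.04, -14, 0], [-0.017, 0.297, -0.04, -15, 0], [-0.018, 0.312, -0.04, -15.8, 0], [-0.0181, 0.321, -0.04, -16.25, 0], [-0.0181, 0.3234, -0.04, -16.25, 0], [-0.0181, 0.3234, -0.04, -16.25, 0]]]'

```text
time_s: 22.95
ee_pos: [462.7, 343.9, 231.8]
ee_rot: [-180.0, -0.1, -165.3]
force: [-0.7, -0.0, -1.3]
gripper_width: 17.8
```

Run:
```python
from h import *
import cv2
for n,(x0,x1,y0,y1) in dict(side=(90,290,60,260),top=(80,260,190,390)).items():
    p=env.grab_frame(n)[:,:,::-1].copy()
    cv2.imwrite(f"pics/{n}11.png",cv2.resize(p[y0:y1,x0:x1],None,fx=3,fy=3))
for i in range(6):
    s=env.state(); env.grab_frame('side')
s=env.state();print(s['time_s'],s['ee_pos'].round(2),s['ee_rot'].round(2),s['force'].round(2),s['torque'].round(3))
```

```text
23.35 [462.93 343.46 232.57] [ 1.8000e+02  1.0000e-02 -1.6534e+02] [-0.25 -0.74 -1.78] [0.025 0.103 0.011]
```

View pics/side11.png

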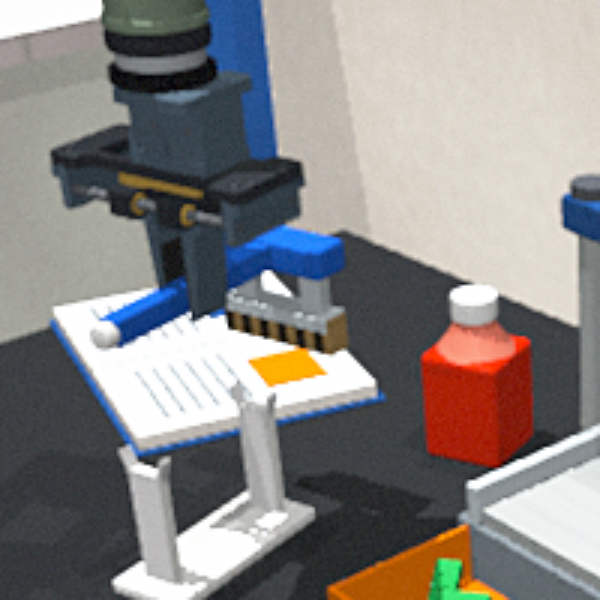

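View pics/top11.png

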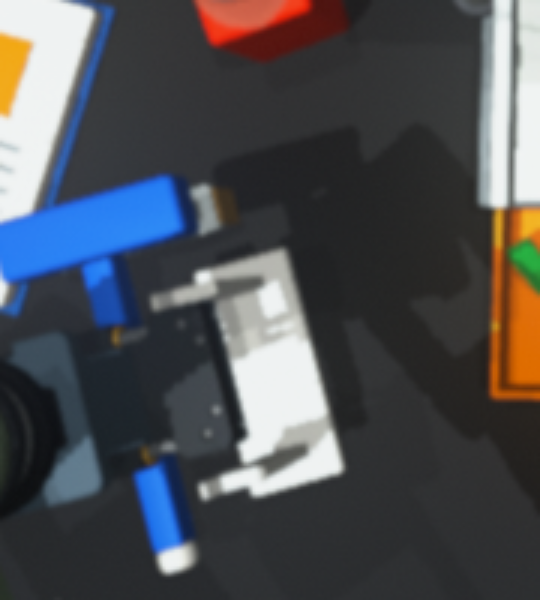

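The side view matches the one taken just after lifting, so the brush hasn't shifted in the grip. I lower it along the same line.

Emit:
jog_arm --deltas '[[[0.0006, 0.0008, 0.005, 0, 0], [0.0006, 0.0008, 0.015, 0, 0], [0.0006, 0.0008, 0.028, 0, 0], [0.0006, 0.0008, 0.042, 0, 0], [0.0006, 0.0008, 0.056, 0, 0], [0.0006, 0.0008, 0.07, 0, 0], [0.0006, 0.0008, 0.078, 0, 0], [0.0006, 0.0008, 0.084, 0, 0], [0.0006, 0.0008, 0.088, 0, 0], [0.0006, 0.0008, 0.09, 0, 0], [0.0006, 0.0008, 0.09, 0, 0], [0.0006, 0.0008, 0.09, 0, 0]]]'

```text
time_s: 24.35
ee_pos: [462.4, 344.8, 142.9]
ee_rot: [180.0, 0.1, -165.3]
force: [-0.3, -0.1, -1.4]
gripper_width: 17.4
```

Run:
```python
from h import *
import cv2
for n,(x0,x1,y0,y1) in dict(side=(100,270,100,270),top=(80,260,190,390)).items():
    p=env.grab_frame(n)[:,:,::-1].copy()
    cv2.imwrite(f"pics/{n}12.png",cv2.resize(p[y0:y1,x0:x1],None,fx=3.5 if n=='side' else 3,fy=3.5 if n=='side' else 3))
for i in range(4):
    s=env.state(); env.grab_frame('side')
s=env.state();print(s['time_s'],s['ee_pos'].round(2),s['ee_rot'].round(2),s['force'].round(2),s['torque'].round(3))
```

```text
24.65 [462.23 344.67 142.73] [ 1.7998e+02  4.0000e-02 -1.6530e+02] [-0.39  0.17 -1.35] [0.004 0.14  0.001]
```

View pics/side12.png

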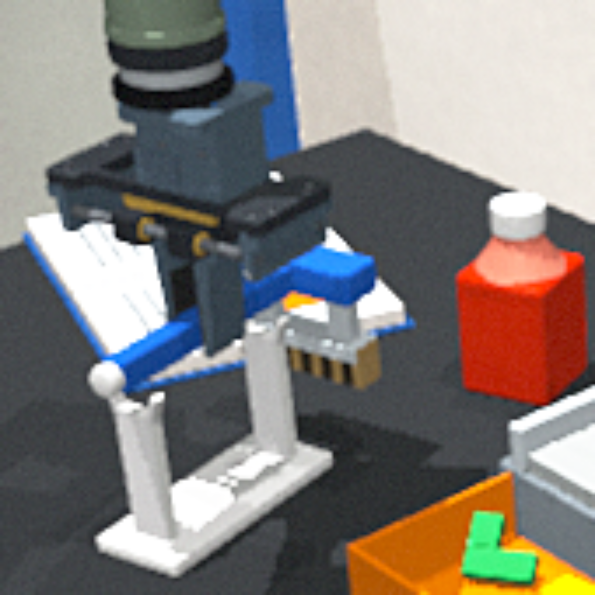

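View pics/top12.png

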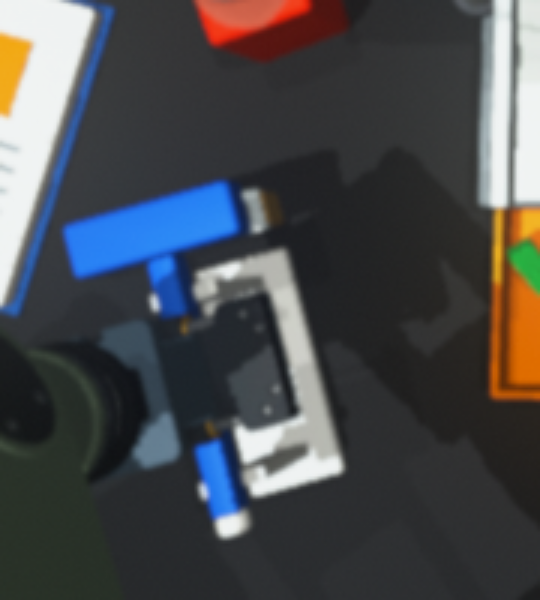

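Emit:
jog_arm --deltas '[[[0, -0.0006, 0.003, 0, 0], [0, -0.0006, 0.007, 0, 0], [0, -0.0006, 0.011, 0, 0], [0, -0.0006, 0.015, 0, 0], [0, -0.0006, 0.018, 0, 0], [0, -0.0006, 0.02, 0, 0], [0, -0.0006, 0.0212, 0, 0], [0, -0.0006, 0.0212, 0, 0], [0, -0.0006, 0.0212, 0, 0], [0, -0.0006, 0.0212, 0, 0]]]'

```text
time_s: 25.48
ee_pos: [462.4, 344.1, 121.2]
ee_rot: [180.0, 0.0, -165.3]
force: [0.1, 0.2, -1.9]
gripper_width: 17.8
```

Run:
```python
from h import *
import cv2
for n,(x0,x1,y0,y1) in dict(side=(100,270,100,270)).items():
    p=env.grab_frame(n)[:,:,::-1].copy()
    cv2.imwrite(f"pics/{n}13.png",cv2.resize(p[y0:y1,x0:x1],None,fx=3.5,fy=3.5))
for i in range(3):
    s=env.state(); env.grab_frame('side')
    print(s['time_s'],s['ee_pos'].round(2),s['ee_rot'].round(2),s['force'].round(2),s['torque'].round(3))
```

```text
25.5333 [462.37 344.06 121.2 ] [ 1.7999e+02  2.0000e-02 -1.6530e+02] [-0.41 -0.14 -1.88] [-0.003  0.111  0.015]
25.5833 [462.34 344.05 121.2 ] [ 1.7999e+02  2.0000e-02 -1.6530e+02] [-0.02  0.59 -2.88] [ 0.066  0.111 -0.021]
25.6333 [462.32 344.02 121.2 ] [ 1.7999e+02  1.0000e-02 -1.6530e+02] [ 0.15 -0.16 -1.65] [0.058 0.095 0.06 ]
```

View pics/side13.png

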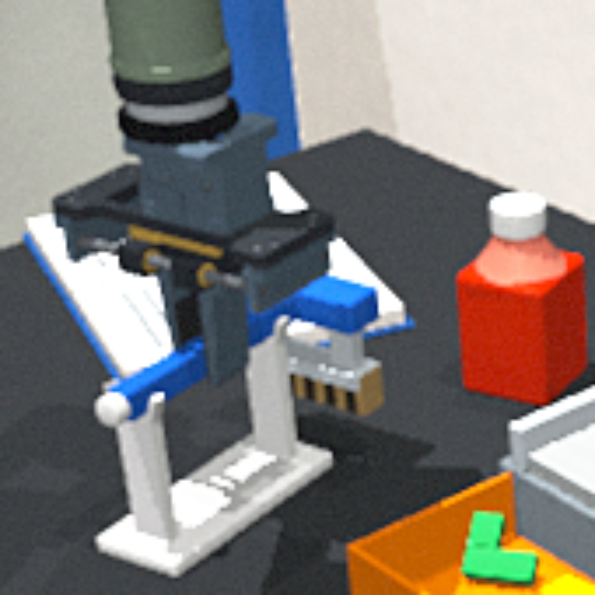

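Emit:
jog_arm --deltas '[[[0, 0, 0.0005, 0, 0], [0, 0, 0.0007, 0, 0], [0, 0, 0.0007, 0, 0], [0, 0, 0.0007, 0, 0]]]'

```text
time_s: 26.02
ee_pos: [462.3, 344.1, 121.0]
ee_rot: [180.0, 0.0, -165.3]
force: [-1.1, 0.2, 3.4]
gripper_width: 17.8
```

Run:
```python
from h import *
for i in range(4):
    s=env.state(); env.grab_frame('side')
    print(s['time_s'],s['ee_pos'].round(2),s['force'].round(2),s['torque'].round(3))
```

```text
26.0167 [462.33 344.06 120.98] [-1.06  0.23  3.39] [-0.116  0.31  -0.063]
26.0667 [462.33 344.05 120.98] [-0.73 -0.06  3.92] [-0.165  0.285  0.045]
26.1167 [462.36 344.06 120.96] [-0.75 -1.13  3.38] [-0.149  0.295  0.024]
26.1667 [462.34 344.04 120.97] [-1.14 -1.41  4.63] [-0.189  0.26  -0.033]
```

The rest now bears the brush at the same height as when I grasped it, so I release and withdraw straight up.

Emit:
jog_arm --deltas '[[[0, 0, 0, 0, 0.022], [0, 0, 0, 0, 0.03], [0, 0, 0, 0, 0.045], [0, 0, 0, 0, 0.06], [0, 0, 0, 0, 0.075], [0, 0, 0, 0, 0.0912], [0, 0, 0, 0, 0.0912], [0, 0, 0, 0, 0.0912], [0, 0, 0, 0, 0.0912], [0, 0, 0, 0, 0.0912]]]' --grip_force 20

```text
time_s: 27.05
ee_pos: [462.3, 344.0, 120.5]
ee_rot: [180.0, 0.0, -165.3]
force: [-0.4, -1.4, -0.1]
gripper_width: 79.2
```

Emit:
jog_arm --deltas '[[[0, 0, 0, 0, 0.0912], [0, 0, -0.004, 0, 0.0912], [0, 0, -0.012, 0, 0.0912], [0, 0, -0.025, 0, 0.0912], [0, 0, -0.04, 0, 0.0912], [0, 0, -0.06, 0, 0.0912], [0, 0, -0.08, 0, 0.0912], [0, 0, -0.1, 0, 0.0912], [0, 0, -0.12, 0, 0.0912], [0, 0, -0.135, 0, 0.0912], [0, 0, -0.14, 0, 0.0912], [0, 0, -0.14, 0, 0.0912]]]'

```text
time_s: 28.05
ee_pos: [462.8, 344.4, 262.5]
ee_rot: [179.9, 0.2, -165.3]
force: [0.0, 0.4, -0.4]
gripper_width: 91.4
```

Next I move aside for a clear view, back toward the robot's left rear.

Emit:
jog_arm --deltas '[[[0.02, 0.005, 0, 0, 0.0912], [0.045, 0.012, 0, 0, 0.0912], [0.07, 0.02, 0, 0, 0.0912], [0.095, 0.03, 0, 0, 0.0912], [0.115, 0.04, 0, 0, 0.0912], [0.13, 0.05, 0, 0, 0.0912], [0.14, 0.06, 0, 0, 0.0912], [0.14, 0.06, 0, 0, 0.0912], [0.14, 0.06, 0, 0, 0.0912]]]'

```text
time_s: 28.8
ee_pos: [311.2, 366.3, 259.7]
ee_rot: [-179.9, -0.0, -165.2]
force: [0.2, -0.4, 0.1]
gripper_width: 91.3
```

Run:
```python
from h import *
import cv2
for n in ("side","top"):
    p=env.grab_frame(n)[:,:,::-1].copy(); cv2.imwrite(f"pics/{n}14.png",p)
    if n=="side": cv2.imwrite("pics/side14z.png",cv2.resize(p[160:330,110:340],None,fx=3.4,fy=3.4))
    else: cv2.imwrite("pics/top14z.png",cv2.resize(p[140:380,90:400],None,fx=2.5,fy=2.5))
for l in ("cap_mid","strip_mid","corner_mid"):
  for n in("top","side"):
    print(n,l,[(np.round(d['xyz']).tolist(),round(float(d['conf']),2)) for d in env.look_for(n,l)[:4]])
s=env.state();print(s['time_s'],s['ee_pos'],s['force'])
```

```text
top cap_mid [([547.0, -8.0, 43.0], 0.72), ([755.0, -143.0, 18.0], 0.69), ([651.0, 52.0, 70.0], 0.69), ([455.0, 343.0, 10.0], 0.67)]
side cap_mid [([752.0, -141.0, 20.0], 0.68), ([542.0, -15.0, 36.0], 0.66), ([617.0, -153.0, 19.0], 0.56), ([647.0, 56.0, 72.0], 0.36)]
top strip_mid []
side strip_mid [([541.0, 53.0, 16.0], 0.71)]
top corner_mid [([529.0, 137.0, 26.0], 0.53)]
side corner_mid [([527.0, 137.0, 21.0], 0.65)]
29.2 [312.05762171 366.29556771 260.32505742] [-0.47333421 -0.94504665  0.15440085]
```

View pics/side14z.png

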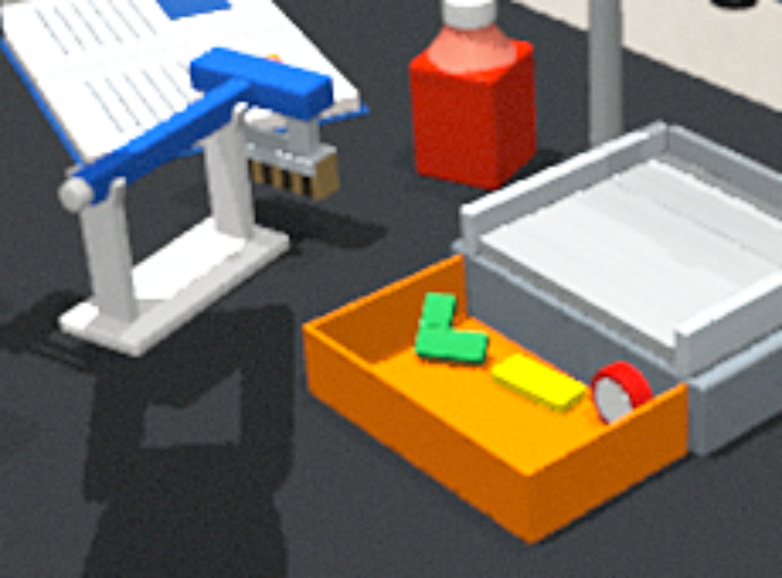

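View pics/top14z.png

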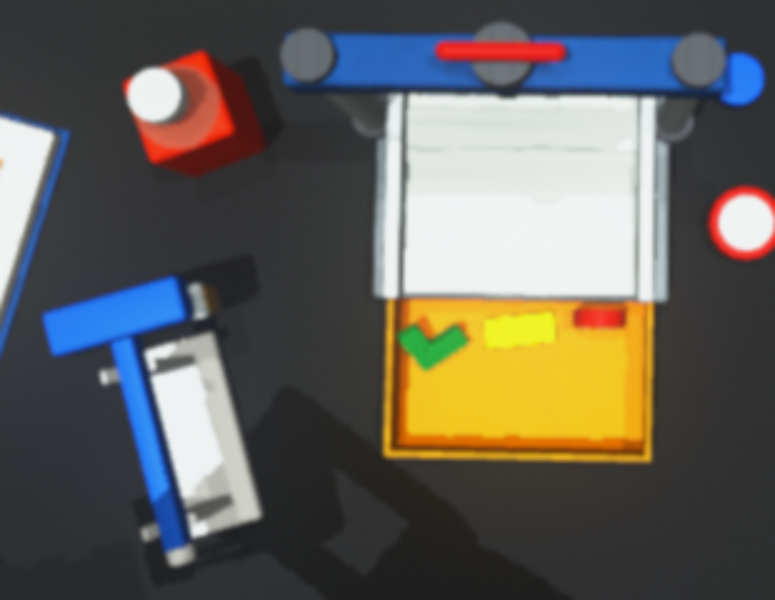

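The brush lies across both forks as before (handle from (112,340) to (178,550) in the top crop). The plate is empty, with corner (430,345), strip (520,330) and cap (600,317) in the tray. The bystanders are unmoved, so I'm handing in.

Run:
```python
from workcell import env
print(env.job_done(), env.state()['time_s'])
```

```text
the job is handed in; nothing more can be done
the job is handed in; nothing more can be done
```

The three scraps are in the orange tray, the plate is clear, and the brush is back across both forks of its rest and released. I handed the job in at about 29 s of the 64 s allowed.

- **Sweeps:** I felt the bristles touch the plate with the tool point (TCP) at z ≈ 150 mm. I then swept at about 147 to 148 mm, where the load was roughly 2 to 2.5 N by reading. The readings scatter by about ±0.5 N, and some swung further during the sweeps. The first sweep took the strip and corner, the second took the cap.
- **Final pictures:** Both cameras show the plate empty. In the tray the strip lies flat and the corner is next to the left wall. The cap stands on its edge against the press front.
- **Brush on rest:** It lies where it started by eye. Before I let go, the rest took its weight at the same TCP height as at the grasp, 121.0 mm.
- **Bystanders:** The bottle and the two look-alike caps appear unmoved. The rack and tip box were never approached, and I did not view them again.
- **Disagreements:** The picture put the bristle edge about 75 mm below the head centre, while touch gave about 79 mm, so I used touch. In the last look the network also reported low-value "caps" on the bare plate and the rest, which the pictures do not show. It missed the strip from the top camera but found it from the side.

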